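# Cradle the specimen tubes and expose them in the UV bay

### The job

Pull the carriage of the UV bay fully out, lay every specimen tube from the mat crosswise in a V-groove of its wooden rails (any groove, one tube to each, caps outside the rails), let go, and then slide the carriage fully home under the clear canopy. Only then throw the lamp switch fully over to on, give the tubes at least five seconds of light, throw it fully back to off, and after that pull the carriage fully out again and leave it there with every tube still cradled. Leave the flask, the dishes and the slide box where they are.

Things in the scene. Friction and masses are not known exactly. Their poses are not given: they have to be found in the camera images.
- carriage (a joint): Sliding carriage of the UV bay: 0 = fully home under the clear canopy, 0.245 m = fully out at its loading stop. Slides level along the y axis of cradle: +y of that frame is homewards, -y outwards. Drags with about 2.5 N, stays where it is left, hard stops at both ends. A 100 x 260 mm aluminium deck, its top 22 mm above the bench, carries the two wooden rails.
- cradle (a point): Middle of the carriage, moves with it, 66.4 mm above the bench: the height of a cradled tube's axis. x runs along the grooves, y homewards, z up. Two light wooden saw-tooth rails run along y at x = -35 and +35 mm, 10 mm thick; their teeth form four 90-degree V-grooves across the carriage, 52 mm apart; V bottoms 48 mm, tooth tips 74 mm above the bench.
- groove0 (a point): Seat of V-groove 0 (0 to 3 counted from the pull post; moves with the carriage): where the centre of a cradled tube lies, mid-way between the two wooden rails, 66.4 mm above the bench. Axes as cradle.
- groove1 (a point): Seat of V-groove 1 (0 to 3 counted from the pull post; moves with the carriage): where the centre of a cradled tube lies, mid-way between the two wooden rails, 66.4 mm above the bench. Axes as cradle.
- groove2 (a point): Seat of V-groove 2 (0 to 3 counted from the pull post; moves with the carriage): where the centre of a cradled tube lies, mid-way between the two wooden rails, 66.4 mm above the bench. Axes as cradle.
- groove3 (a point): Seat of V-groove 3 (0 to 3 counted from the pull post; moves with the carriage): where the centre of a cradled tube lies, mid-way between the two wooden rails, 66.4 mm above the bench. Axes as cradle.
- pull_post (a point): Blue upright round post, 24 mm in diameter, its top 86 mm above the bench, at the outer (-y) end of the carriage, 77 mm from groove 0: the handle to pull and push the carriage. The point is 16 mm below its top, on its axis. When the carriage is home the post still stands outside the canopy.
- station: UV bay, fixed: grey base 130 x 570 x 8 mm. Origin on the bench, axes parallel to cradle, which is at x = 0, y = +115 mm when home, -130 mm when out. A clear flat canopy overhangs x = -85 to +85, y = +15 to +270 mm; underside 130 mm, top (with lamps) 147 mm above the bench; borne only by an upright white panel at y = +264 mm, open on the other three sides. Cradled tubes pass beneath with 45 mm to spare.
- lamp_switch (a joint): Lamp switch lever: 0 = off (leaning 0.5 rad to its -x side), 1.0 rad = on (leaning 0.5 rad to +x). It stays where it is left and moves lightly (about 1 N at the tip). The pivot is 22 mm above the bench and the lever 80 mm long.
- lamp_switch_tip (a point): Centre of the red 26 mm ball at the end of the lamp switch lever (moves with it).
- lamp_switch_base: White switch box of the lamp, fixed, 70 x 50 x 25 mm, origin on the bench under its middle, where the lever pivots above. The lever swings from -x to +x of this frame.
- mat: Fixed grey mat, 190 x 420 mm, 3 mm thick, on which the specimen tubes lie at the start. Origin at the centre of its underside.
- tube_red_mid (a point): Specimen tube with red caps, lying, 140 mm long, about 70 g; the point is its centre, on its axis; its x axis runs along the tube, and either end may lead. The round body is 26 mm in diameter and 104 mm long between the two red hexagonal anti-roll caps (18 mm long, 32 mm across flats, 37 mm across corners). On the mat its axis is 19 mm above the bench. May be absent.
- tube_yellow_mid (a point): Specimen tube with yellow caps, lying, 140 mm long, about 70 g; the point is its centre, on its axis; its x axis runs along the tube, and either end may lead. The round body is 26 mm in diameter and 104 mm long between the two yellow hexagonal anti-roll caps (18 mm long, 32 mm across flats, 37 mm across corners). On the mat its axis is 19 mm above the bench. May be absent.
- tube_green_mid (a point): Specimen tube with green caps, lying, 140 mm long, about 70 g; the point is its centre, on its axis; its x axis runs along the tube, and either end may lead. The round body is 26 mm in diameter and 104 mm long between the two green hexagonal anti-roll caps (18 mm long, 32 mm across flats, 37 mm across corners). On the mat its axis is 19 mm above the bench. May be absent.
- tube_white_mid (a point): Specimen tube with white caps, lying, 140 mm long, about 70 g; the point is its centre, on its axis; its x axis runs along the tube, and either end may lead. The round body is 26 mm in diameter and 104 mm long between the two white hexagonal anti-roll caps (18 mm long, 32 mm across flats, 37 mm across corners). On the mat its axis is 19 mm above the bench. May be absent.
- flask: Bystander: conical glass flask, 80 mm wide, 135 mm tall. Origin at the centre of its underside.
- dishes: Bystander: stack of glass dishes, 90 mm wide, 59 mm tall. Origin at the centre of its underside.
- slide_box: Bystander: wooden slide box, 160 x 110 x 38 mm. Origin at the centre of its underside.
There are look-alikes about, which are no part of the job. Of the things that look like the part that bears tube_yellow_mid, take the one that is farthest to the robot's right at the start.

How it is judged:
By the outcome, as a careful person would: the job done as asked, in the order asked, and still so for the second after the job is handed in, with the robot touching nothing.
Of tube_red, tube_yellow, tube_green, tube_white only 2 to 4 are there at a start; the rules pass over those that are not, and their reading is None.
At some moment in a run one of tube_red, tube_yellow, tube_green, tube_white may be knocked a few centimetres aside while the robot is not near it.
Once in a run the grip may slacken for a moment while it holds something.
It also fails if it takes over 210 s, if anything falls off the work surface, if the arm or the gripper's body presses on something with over 40 N, if the wrist force passes 120 N, or if a joint passes its speed limit or range.

### The arm

A 6-joint arm with a two-finger parallel gripper is mounted at the origin on the work surface. World frame = base frame: x ahead of the robot, y to its left, z up, the work surface at z = 0. Lengths are in m, angles in degrees, forces in N, time in s.
With the tool pointing down it reaches from about 0.4 to 0.825 m from the base axis. Payload 7 kg.
Tool frame: the origin (TCP) lies at the very end of the fingers, on their centre line; the grasp point (between the pads) lies 19 mm behind it (r.hold_point_z is the distance from the TCP to the grasp point, in m); z points along the fingers, y is the line along which they close (so a half turn about z gives the same grasp; the last joint's range is limited). The gripper opens to 88 mm and grips with 3 to 60 N. Pads are 19 mm wide; open, the fingers measure 130 mm over their backs; the gripper's body (78 mm by 193 mm) begins 47 mm behind the grasp point.
Start: joints at [-46.633, 20.546, 0.682, 0, -70.136, -16.507], TCP at [0.305, -0.602, 0.199] pointing down, gripper open.
Joint ranges: [-176.03, 176.03], [-82.01, 121.73], [-58.28, 71.71], [-173.87, 95.51], [-174.79, -0.11], [-173.66, 173.66]. Speed limits (degrees/s): [136.94, 136.94, 172.46, 180, 180, 180].

### API

Orientations are given as [roll, pitch, yaw] about the fixed x, y, z axes, in that order (R = Rz(yaw) Ry(pitch) Rx(roll)).
In Python, from plant import telemetry, vision, workorder, r gives the robot as it stands.
- The arm moves only by the tool move_arm, never from a script. Its argument "plan" is a list of rows, each a list of 7 numbers: the opening, from -1 (shut) to 1 (fully open), so that 0 is half open, then the shift along the world's x, y, z in m, then the turn, a rotation vector about the world's x, y, z in degrees. In form: [[fingers, dx, dy, dz, ax, ay, az], ...]. A call has 1 to 20 rows; each row shifts and turns the commanded pose from where the row before left it; what a row does not reach is not made up. A row lasts 1/8 s, in which the tool goes at most 62.5 mm and 10.7 degrees, less where a joint would pass 70% of its speed; a pose out of reach is approached as far as the arm can. A call is refused whole if a number of a shift passes 0.0625 or a number of a turn 10.7, either way. A call with a gripper value outside its range is refused whole. The fingers move at their own pace and stop on an object; "force" is the grip in N (left out, the last holds). Time passes only in rows, so rows that do not move let the fingers close. It gives the time, the measured TCP pose, the force, the opening and the grip force at its end, in the units of the state.
- telemetry.get_state(): the state, without advancing time (a new reading comes with each control period).
- vision.capture(name): name is "side" or "top"; returns a dict with "img" (480x640x3 uint8, red, green, blue), "depth" (480x640 float32, m along the optical axis (not along the pixel's ray), 0 where there is no reading), "intrinsics" (3x3 intrinsics, pixels), "R" (3x3) and "t" (3): a world point X has camera coordinates R X + t. Camera axes: x right, y down, z forward; pixel columns grow to the right and rows downward; lengths in m; the calibration is good to about 2 mm. A picture is of the moment at which its call begins.
- workorder.close_job(): hands the job in; it is judged then, once.
The state is a dict: "time_s": time; "joints": joint angles; "qd": joint speeds; "joint_torque": joint torques, N m; "tcp_pos": TCP position; "eef_rot": TCP orientation; "contact_force": force on the tool from outside, world axes, zero at the start; "moment": the same for the moment, N m; "gripper_width": finger opening in m; "gripper_force": force on a finger pad.
Only numpy, scipy, OpenCV 4.12 (cv2) and the standard library are available. Lean on these libraries where they do the work, as an engineer would, in place of code of your own. Each camera call takes 0.05 s, during which the arm holds its last target. There are 200 camera calls.

## Working session

There is one attempt and no reset: what is moved stays moved. The work goes in short steps, Python scripts to look and compute and a tool call to move; the robot and the scene stay as the last step left them, time stands still between calls to the robot, and variables do not carry over. Pictures are saved under pics/ and viewed, at most 14 in all, crops included, and the job is handed in when it is done.

Besides the shell and the picture viewer there is one more tool, called by a JSON object that holds its "name" and its "arguments". move_arm: Moves the arm, as the interface text tells. Its arguments: {"type":"object","properties":{"plan":{"type":"array"},"force":{"type":"number"}},"required":["plan"]}

```bash
mkdir -p pics; ls
cat > h.py <<'E'
import numpy as np, cv2
from plant import telemetry, vision, workorder, r
def cap(n,save=None):
    c=vision.capture(n)
    if save: cv2.imwrite('pics/'+save,cv2.cvtColor(c['img'],cv2.COLOR_RGB2BGR))
    np.savez(''+n+'.npz',**c); return c
def load(n): return dict(np.load(''+n+'.npz'))
def world(c,u,v,z=None):
    "world point from pixel: by depth, or on plane z"
    K,R,t=c['intrinsics'],c['R'],c['t']; d=np.linalg.inv(K)@np.array([u,v,1.]); o=-R.T@t; w=R.T@d
    s=c['depth'][int(round(v)),int(round(u))] if z is None else (z-o[2])/w[2]
    return o+s*w
def cloud(c):
    K,R,t=c['intrinsics'],c['R'],c['t']; v,u=np.mgrid[:480,:640]
    d=np.stack([u,v,np.ones_like(u)],-1)@np.linalg.inv(K).T*c['depth'][...,None]
    return (d-t)@R
def pix(c,X):
    p=c['intrinsics']@(c['R']@np.array(X)+c['t']); return p[:2]/p[2]
E
python3 -c "
from h import *
for n in ['top','side']:
  c=cap(n,n+'0.png'); print(n,-c['R'].T@c['t'],c['R'].round(2).tolist(),c['intrinsics'][0,0])
s=telemetry.get_state(); print(s)"
```

```text
pics
top [0.36602767 0.01610741 1.72687794] [[-0.02, -1.0, -0.0], [-0.99, 0.02, -0.13], [0.13, -0.0, -0.99]] 608.4288986429135
side [0.45298958 0.92720246 0.69108975] [[-0.99, -0.15, 0.0], [-0.09, 0.55, -0.83], [0.12, -0.82, -0.56]] 475.072102590737
{'time_s': 0.1, 'joints': array([-4.66330325e+01,  2.05878199e+01,  6.38536761e-01, -1.61623694e-02,
       -7.01375078e+01, -1.65054471e+01]), 'qd': array([-0.01453246, -0.01153608,  0.22302824,  0.07403282,  0.03581955,
       -0.00602333]), 'joint_torque': array([-4.76956266e-04, -5.84165311e+01,  2.93751258e+01,  7.01552153e+00,
        1.01535057e-02, -4.69321947e-05]), 'tcp_pos': array([ 0.30471206, -0.60175937,  0.19851217]), 'eef_rot': array([ 1.79912468e+02, -1.00915621e-02, -1.53143975e+02]), 'contact_force': array([-1.00399318,  0.04464854, -0.12735622]), 'moment': array([-0.02661028,  0.04032218, -0.03946588]), 'gripper_force': 0.0, 'gripper_width': 0.08800379784779533}
```

View pics/top0.png

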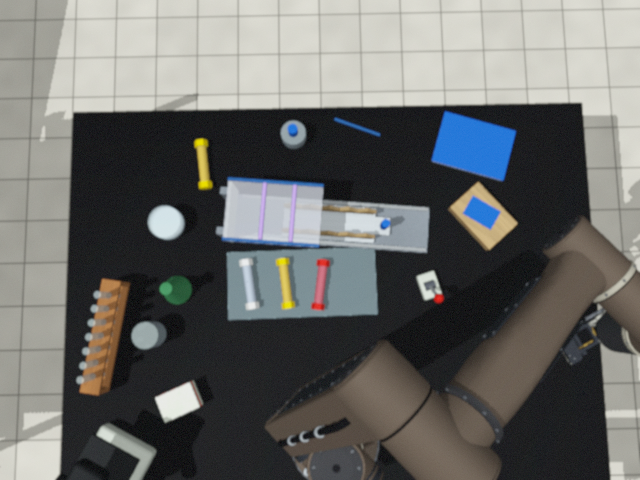

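View pics/side0.png

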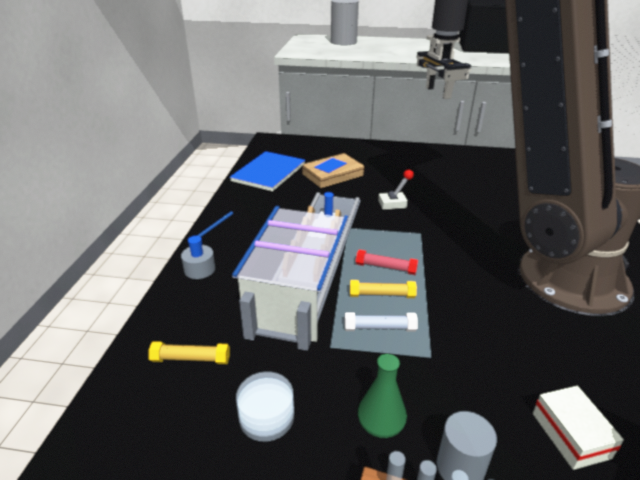

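The yellow candidates are the tube on the mat at top (285,283) and a look-alike at (203,164). The mat one lies farther to the robot's right, so I take that. Red is at (320,284), white at (249,284), and there is no green. The post is at (384,225), and its look-alike is the blue-topped jar at (293,130). The switch is at (430,287). Next I check these choices in a close crop.

```bash
cat > m.py <<'E'
from h import *
def tubes(c,verbose=1):
    P=cloud(c); hsv=cv2.cvtColor(c['img'],cv2.COLOR_RGB2HSV); out={}
    return P,hsv
E
python3 -c "
from h import *
c=load('top'); im=cv2.cvtColor(c['img'],cv2.COLOR_RGB2BGR)
cv2.imwrite('pics/crop1.png',cv2.resize(im[165:325,210:450],None,fx=3.3,fy=3.3,interpolation=cv2.INTER_CUBIC))
for n,u,v in [('mat',265,300),('mat2',360,265),('red',320,284),('yel',285,283),('whi',249,284),('post',384,225),('ball',438,298),('box',428,285),('canopy',280,240),('base',410,220),('bench',400,260)]: print(n,world(c,u,v).round(4))
"
```

```text
mat [0.3888 0.187  0.0004]
mat2 [ 4.821e-01 -8.340e-02 -1.000e-04]
red [0.4294 0.0309 0.0336]
yel [0.4341 0.1281 0.0317]
whi [0.4335 0.2285 0.028 ]
post [ 0.5833 -0.1462  0.0908]
ball [ 0.3837 -0.2823  0.0998]
box [ 0.4207 -0.2683  0.0334]
canopy [0.5431 0.1332 0.1345]
base [ 0.6076 -0.2294  0.005 ]
bench [ 0.494  -0.1972  0.0015]
```

View pics/crop1.png

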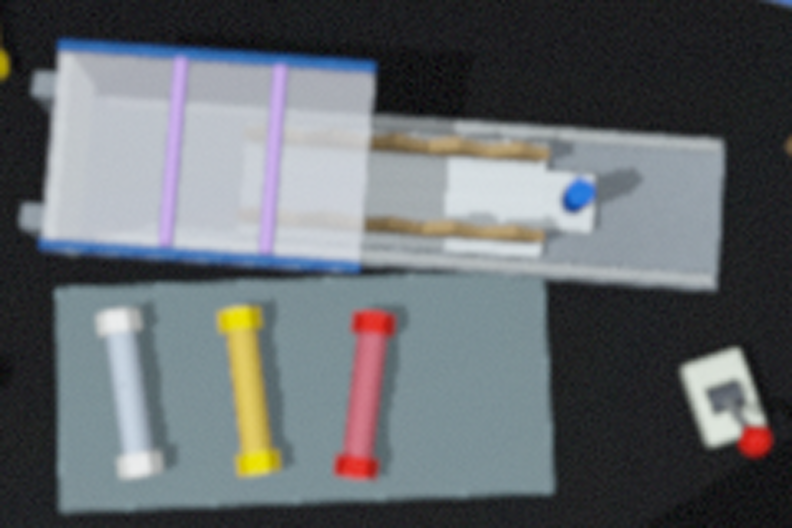

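```bash
python3 -c "
from h import *
c=load('top')
w=lambda x,y,z: world(c,210+x/3.3-.35,165+y/3.3-.35,z)
def pr(n,a): print(n,np.round(a,4))
for n,a,b,z in [('white',(120,321),(139,464),.035),('yel',(241,319),(258,462),.035),('red',(373,322),(357,467),.035),('baseEnd',(724,142),(716,288),.010),('baseLo',(716,288),(545,276),.01),('baseUp',(724,142),(600,132),.01),('rails',(547,152),(543,236),.074),('canFront',(375,68),(360,268),.147),('canUp',(60,45),(375,68),.147),('canLo',(40,246),(360,268),.147),('boxlong',(682,367),(708,446),.025),('boxtop',(738,349),(682,367),.025)]:
  A,B=w(*a,z),w(*b,z); d=B-A; pr(n,[*((A+B)/2)[:2],np.linalg.norm(d),np.degrees(np.arctan2(d[1],d[0]))])
pr('post',w(580,190,.086)); pr('ball',w(755,441,.092))
s=load('side')
for n,u,v,z in [('post',328.5,197,.086),('ball',409,174,.092)]: pr(n+' side',world(s,u,v,z))
print(r, [a for a in dir(r) if a[0]!='_'])
# mid switch pixel check
P=cloud(c);hsv=cv2.cvtColor(c['img'],cv2.COLOR_RGB2HSV)
m=(hsv[...,0]>100)&(hsv[...,0]<125)&(hsv[...,1]>150)&(P[...,2]>.078)&(P[...,2]<.095); m[:200]=0
pr('post depth',P[m].mean(0)); print(m.sum(), P[m][:,2].max())
v,u=np.nonzero(m); print(u.mean(),v.mean())
m=(((hsv[...,0]>174)|(hsv[...,0]<5))&(hsv[...,1]>180)); m[:,:400]=0
v,u=np.nonzero(m); print(u.mean(),v.mean(), world(c,u.mean(),v.mean(),.092))
"
```

```text
white [ 4.346000e-01  2.280000e-01  1.210000e-01 -1.726324e+02]
yel [ 4.343000e-01  1.272000e-01  1.207000e-01 -1.738568e+02]
red [4.29100e-01 3.02000e-02 1.22000e-01 1.72602e+02]
baseEnd [ 5.780000e-01 -2.783000e-01  1.272000e-01  1.745106e+02]
baseLo [ 0.5214 -0.1991  0.1469 84.8251]
baseUp [ 0.6468 -0.2309  0.1076 84.1715]
rails [ 5.904000e-01 -1.228000e-01  7.060000e-02  1.755607e+02]
canFront [6.046000e-01 2.380000e-02 1.613000e-01 1.746702e+02]
canUp [  0.6969   0.1425   0.2534 -95.4033]
canLo [  0.5356   0.1579   0.254  -95.0917]
boxlong [ 4.136000e-01 -2.479000e-01  6.950000e-02 -1.638985e+02]
boxtop [ 4.541000e-01 -2.622000e-01  5.010000e-02  1.065551e+02]
post [ 0.5914 -0.1507  0.086 ]
ball [ 0.383  -0.2849  0.092 ]
post side [ 0.5852 -0.1309  0.086 ]
ball side [ 0.38   -0.2829  0.092 ]
<Robot object at 0x7f0261c941a0> ['Unreachable', 'hold_point_z']
post depth [ 0.5889 -0.1506  0.0854]
42 0.0908220180767537
385.35714285714283 223.1904761904762
438.8243243243243 298.7567567567568 [ 0.38169644 -0.2858487   0.092     ]
```

{"name": "move_arm", "arguments": {"plan": [[1, 0.02, 0.032, 0, 0, 0, 4.1], [1, 0.02, 0.032, 0, 0, 0, 4.1], [1, 0.02, 0.032, 0, 0, 0, 4.1], [1, 0.02, 0.032, 0, 0, 0, 4.1], [1, 0.02, 0.032, 0, 0, 0, 4.1], [1, 0.02, 0.032, 0, 0, 0, 4.1], [1, 0.02, 0.032, 0, 0, 0, 4.1], [1, 0.02, 0.032, 0, 0, 0, 4.1], [1, 0.02, 0.032, 0, 0, 0, 4.1], [1, 0.02, 0.032, 0, 0, 0, 4.1], [1, 0.02, 0.032, 0, 0, 0, 4.1], [1, 0.02, 0.032, 0, 0, 0, 4.1], [1, 0.02, 0.032, 0, 0, 0, 4.1], [1, 0.025, 0.036, 0, 0, 0, 4.4], [1, 0, 0, 0, 0, 0, 0]]}}

```text
time_s: 1.98
tcp_pos: [0.591, -0.1479, 0.1986]
eef_rot: [179.9, 0.0, -95.2]
contact_force: [-0.5, -0.6, 0.1]
gripper_width: 0.0872
gripper_force: 0.0
```

{"name": "move_arm", "arguments": {"plan": [[1, -0.001, -0.003, -0.03, 0, 0, 0], [1, 0, 0, -0.03, 0, 0, 0], [1, 0, 0, -0.03, 0, 0, 0], [1, 0, 0, -0.03, 0, 0, 0], [1, 0, 0, -0.022, 0, 0, 0], [-0.8, 0, 0, 0, 0, 0, 0], [-0.8, 0, 0, 0, 0, 0, 0], [-0.8, 0, 0, 0, 0, 0, 0], [-0.8, 0, 0, 0, 0, 0, 0], [-0.8, 0, 0, 0, 0, 0, 0]], "force": 30}}

```text
time_s: 3.22
tcp_pos: [0.5891, -0.1531, 0.0578]
eef_rot: [-180.0, 0.0, -95.4]
contact_force: [-0.1, 0.7, -0.2]
gripper_width: 0.0436
gripper_force: 0.0
```

{"name": "move_arm", "arguments": {"plan": [[-0.8, 0, 0, 0, 0, 0, 0], [-0.8, 0, 0, 0, 0, 0, 0], [-0.8, 0, 0, 0, 0, 0, 0], [-0.8, 0, 0, 0, 0, 0, 0]]}}

```text
time_s: 3.72
tcp_pos: [0.5887, -0.1536, 0.059]
eef_rot: [-180.0, -0.1, -95.4]
contact_force: [-3.6, -0.4, 11.0]
gripper_width: 0.0096
gripper_force: 5.8
```

Only 9.6 mm between the pads, so the post isn't properly between them. I'll look.

```bash
python3 -c "
from h import *
c=cap('side'); t=cap('top')
a=cv2.cvtColor(c['img'],cv2.COLOR_RGB2BGR)[130:290,220:420]; b=cv2.cvtColor(t['img'],cv2.COLOR_RGB2BGR)[165:325,300:500]
cv2.imwrite('pics/p2.png',np.hstack([cv2.resize(x,None,fx=2,fy=2,interpolation=cv2.INTER_CUBIC) for x in (a,b)]))
print(telemetry.get_state()['gripper_width'], pix(c,[.5887,-.1536,.059]), pix(c,[.59,-.1507,.07]))"
```

```text
0.009242290704539774 [328.17427422 201.59484923] [327.59653651 198.47676242]
```

View pics/p2.png

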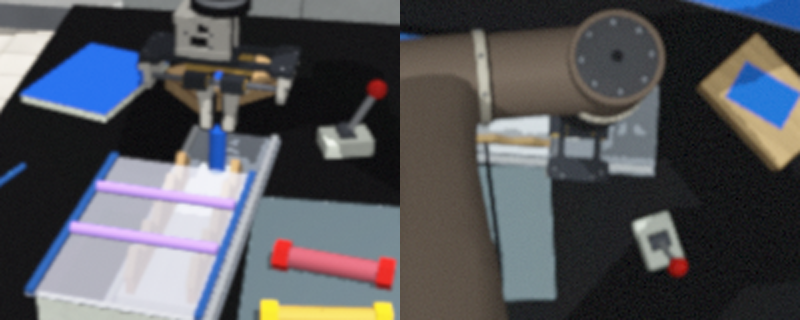

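{"name": "move_arm", "arguments": {"plan": [[0, 0, -0.004, 0, 0, 0, 0], [0, 0, 0, 0, 0, 0, 0], [0, 0, 0, 0, 0, 0, 0], [0, 0, 0, 0, 0, 0, 0], [0, 0, -0.04, 0.02, 0, 0, 0], [0, 0, -0.05, 0.03, 0, 0, 0], [0, 0, -0.05, 0.03, 0, 0, 0], [0, 0, 0, 0, 0, 0, 0]]}}

```text
time_s: 4.82
tcp_pos: [0.5892, -0.3006, 0.1392]
eef_rot: [-179.9, -0.1, -95.6]
contact_force: [0.1, 0.9, 0.1]
gripper_width: 0.0439
gripper_force: 0.0
```

```bash
python3 -c "
from h import *
for n in ['top','side']:
  c=cap(n,n+'1.png'); P=cloud(c);hsv=cv2.cvtColor(c['img'],cv2.COLOR_RGB2HSV)
  m=(hsv[...,0]>100)&(hsv[...,0]<125)&(hsv[...,1]>150)&(P[...,2]>.04)&(P[...,2]<.1)&(P[...,0]>.54)&(P[...,0]<.64)&(P[...,1]<-.08)
  v,u=np.nonzero(m); print(n,m.sum(),u.min(),u.max(),v.min(),v.max(),P[m].mean(0).round(4),P[m].min(0).round(4),P[m].max(0).round(4))
  if len(v): print(world(c,u.mean(),v.mean(),.086))
"
```

```text
top 29 481 498 212 227 [ 0.5964 -0.4466  0.0422] [ 0.5777 -0.4711  0.0402] [ 0.62   -0.4223  0.0467]
[ 0.59036066 -0.43454165  0.086     ]
side 137 325 333 192 210 [ 0.5861 -0.1461  0.0664] [ 0.5759 -0.1624  0.0401] [ 0.5983 -0.1368  0.0852]
[ 0.58191814 -0.11253037  0.086     ]
```

```bash
python3 -c "
from h import *
c=load('side'); P=cloud(c)
for v in range(190,214,2): print(v,P[v,329].round(3),P[v,327].round(3),c['img'][v,329])
print(pix(c,[.5892,-.3006,.1392]),pix(c,[.588,-.150,.086]),pix(c,[.588,-.150,.032]),pix(c,[.59,-.133,.086]))
im=cv2.cvtColor(c['img'],cv2.COLOR_RGB2BGR)[80:230,240:440]
cv2.imwrite('pics/p3.png',cv2.resize(im,None,fx=4,fy=4,interpolation=cv2.INTER_CUBIC))
c=load('top'); P=cloud(c)
print(pix(c,[.59,-.15,.086]))
"
```

```text
190 [ 0.609 -0.329 -0.003] [ 0.615 -0.328 -0.003] [21 32 63]
192 [ 0.588 -0.162  0.083] [ 0.593 -0.161  0.084] [ 40 108 230]
194 [ 0.587 -0.152  0.083] [ 0.591 -0.147  0.085] [ 41 116 239]
196 [ 0.585 -0.14   0.084] [ 0.59  -0.142  0.083] [ 36  99 218]
198 [ 0.585 -0.142  0.077] [ 0.59  -0.14   0.077] [ 31  87 192]
200 [ 0.585 -0.141  0.072] [ 0.591 -0.143  0.07 ] [ 33  88 192]
202 [ 0.585 -0.141  0.065] [ 0.591 -0.144  0.063] [ 33  88 193]
204 [ 0.585 -0.142  0.059] [0.453 0.927 0.691] [ 32  88 193]
206 [ 0.585 -0.145  0.051] [ 0.59  -0.141  0.053] [ 33  89 193]
208 [ 0.585 -0.143  0.046] [ 0.59  -0.141  0.046] [ 31  88 192]
210 [ 0.585 -0.141  0.041] [ 0.59  -0.145  0.038] [ 33  89 193]
212 [ 0.585 -0.145  0.032] [ 0.59  -0.139  0.035] [ 32  88 192]
[335.35601814 150.76207435] [328.40351866 193.3266081 ] [328.11226433 211.04815191] [326.76195554 196.45120452]
[385.16048904 222.75398987]
```

View pics/p3.png

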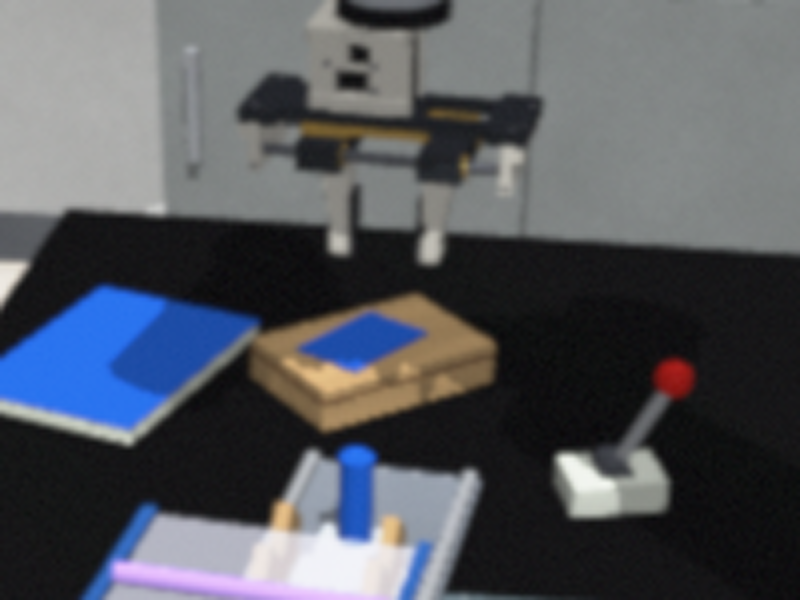

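```bash
python3 -c "
from h import *
c=load('side'); P=cloud(c)
for v in range(132,149,2): print(v,*[P[v,u].round(3) for u in (324,326,346,348)])
print(telemetry.get_state()['tcp_pos'])
"
```

```text
132 [ 0.62  -0.289  0.197] [ 0.615 -0.289  0.198] [ 0.56  -0.283  0.203] [ 0.555 -0.287  0.202]
134 [ 0.62  -0.288  0.192] [ 0.615 -0.292  0.191] [ 0.56  -0.285  0.197] [ 0.554 -0.286  0.197]
136 [ 0.62  -0.289  0.186] [ 0.615 -0.293  0.184] [ 0.56  -0.286  0.191] [ 0.554 -0.283  0.192]
138 [ 0.621 -0.296  0.177] [ 0.614 -0.288  0.181] [ 0.56  -0.297  0.181] [ 0.553 -0.281  0.188]
140 [ 0.62  -0.291  0.173] [ 0.615 -0.294  0.172] [ 0.559 -0.285  0.18 ] [ 0.554 -0.287  0.179]
142 [ 0.62  -0.29   0.168] [ 0.615 -0.29   0.168] [ 0.559 -0.288  0.173] [ 0.554 -0.287  0.173]
144 [ 0.673 -0.672 -0.004] [ 0.664 -0.665 -0.001] [ 0.559 -0.287  0.167] [ 0.553 -0.284  0.169]
146 [ 0.67  -0.657 -0.005] [ 0.662 -0.646 -0.   ] [ 0.591 -0.664 -0.003] [ 0.584 -0.661 -0.001]
148 [ 0.667 -0.632 -0.002] [ 0.66  -0.632 -0.002] [ 0.59  -0.647 -0.003] [ 0.582 -0.647 -0.003]
[ 0.58797295 -0.29735567  0.13650148]
```

The fingertips, in both depth and contact with the post top, sit about 27 mm above the reported TCP, so I'll aim the grasps that much lower.

{"name": "move_arm", "arguments": {"plan": [[0.3, 0, 0.05, 0, 0, 0, 0.1], [0.3, 0, 0.05, 0, 0, 0, 0.1], [0.3, 0, 0.047, 0, 0, 0, 0], [0.3, 0, 0, 0, 0, 0, 0], [0.3, 0, 0, -0.04, 0, 0, 0], [0.3, 0, 0, -0.04, 0, 0, 0], [0.3, 0, 0, -0.03, 0, 0, 0], [0.3, 0, 0, 0, 0, 0, 0], [-0.8, 0, 0, 0, 0, 0, 0], [-0.8, 0, 0, 0, 0, 0, 0], [-0.8, 0, 0, 0, 0, 0, 0], [-0.8, 0, 0, 0, 0, 0, 0], [-0.8, 0, 0, 0, 0, 0, 0], [-0.8, 0, 0, 0, 0, 0, 0], [-0.8, 0, 0, 0, 0, 0, 0]]}}

```text
time_s: 6.8
tcp_pos: [0.5899, -0.1502, 0.0282]
eef_rot: [-179.9, -0.0, -95.2]
contact_force: [2.8, -0.3, 5.3]
gripper_width: 0.0235
gripper_force: 30.0
```

{"name": "move_arm", "arguments": {"plan": [[-0.8, -0.0015, -0.016, 0, 0, 0, 0], [-0.8, -0.0015, -0.016, 0, 0, 0, 0], [-0.8, -0.0015, -0.016, 0, 0, 0, 0], [-0.8, -0.0015, -0.016, 0, 0, 0, 0], [-0.8, -0.0015, -0.016, 0, 0, 0, 0], [-0.8, -0.0015, -0.016, 0, 0, 0, 0], [-0.8, -0.0015, -0.016, 0, 0, 0, 0], [-0.8, -0.001, -0.01, 0, 0, 0, 0], [-0.8, -0.0005, -0.005, 0, 0, 0, 0], [-0.8, 0, -0.003, 0, 0, 0, 0], [-0.8, 0, 0, 0, 0, 0, 0], [-0.8, 0, 0, 0, 0, 0, 0]]}}

```text
time_s: 8.3
tcp_pos: [0.578, -0.2788, 0.0274]
eef_rot: [-179.9, 0.1, -95.2]
contact_force: [3.7, 6.7, 2.6]
gripper_width: 0.0233
gripper_force: 30.0
```

{"name": "move_arm", "arguments": {"plan": [[-0.8, 0, -0.002, 0, 0, 0, 0], [-0.8, 0, -0.002, 0, 0, 0, 0], [-0.8, 0, 0, 0, 0, 0, 0]]}}

```text
time_s: 8.68
tcp_pos: [0.5779, -0.2789, 0.0273]
eef_rot: [-180.0, 0.3, -95.2]
contact_force: [3.6, 27.0, 8.7]
gripper_width: 0.0235
gripper_force: 30.0
```

{"name": "move_arm", "arguments": {"plan": [[-0.8, 0, 0.004, 0, 0, 0, 0], [0.3, 0, 0, 0, 0, 0, 0], [0.3, 0, 0, 0, 0, 0, 0], [0.3, 0, 0, 0, 0, 0, 0], [0.3, 0, 0, 0.03, 0, 0, 0], [0.3, 0, 0, 0.05, 0, 0, 0], [0.3, 0, 0, 0.05, 0, 0, 0], [0.3, -0.012, 0.025, 0, 0, 0, 7.3], [0.3, -0.012, 0.025, 0, 0, 0, 7.3], [0.3, -0.012, 0.025, 0, 0, 0, 7.3], [0.3, -0.012, 0.025, 0, 0, 0, 7.3], [0.3, -0.012, 0.025, 0, 0, 0, 7.3], [0.3, -0.012, 0.025, 0, 0, 0, 7.3], [0.3, -0.012, 0.025, 0, 0, 0, 7.3], [0.3, -0.012, 0.025, 0, 0, 0, 7.3], [0.3, -0.012, 0.025, 0, 0, 0, 7.3], [0.3, -0.012, 0.025, 0, 0, 0, 7.3], [0.3, -0.012, 0.025, 0, 0, 0, 7.3], [0.3, -0.017, 0.03, 0, 0, 0, 7.5]]}}

```text
time_s: 11.05
tcp_pos: [0.4274, 0.0251, 0.1573]
eef_rot: [180.0, 0.0, -7.3]
contact_force: [0.5, 0.6, -0.3]
gripper_width: 0.0566
gripper_force: 0.0
```

```bash
cat >> h.py <<'E'
HUE={'red':lambda h:(h<6)|(h>174),'yellow':lambda h:(h>22)&(h<34)}
def tube(n,color):
    "tube from a cloud; camera n; returns centre xy, angle"
    c=load(n); P=cloud(c); hsv=cv2.cvtColor(c['img'],cv2.COLOR_RGB2HSV)
    b=(P[...,0]>.30)&(P[...,0]<.52)&(P[...,1]>-.12)&(P[...,1]<.32)&(P[...,2]>.017)&(P[...,2]<.045)
    m=b&(((hsv[...,1]<40)&(hsv[...,2]>110)) if color=='white' else (HUE[color](hsv[...,0])&(hsv[...,1]>90)))
    q=P[m][:,:2].astype(np.float32)
    if len(q)<30: return None
    (cx,cy),(w,h),a=cv2.minAreaRect(q)
    if w<h: a+=90
    a=(a+90)%180-90
    return np.round([cx,cy,max(w,h),min(w,h),a,len(q)],4)
E
python3 -c "
from h import *
for n in ['top','side']:
  cap(n,n+'2.png'); print(n,[ (k,tube(n,k)) for k in ('red','yellow','white')])
print(telemetry.get_state()['tcp_pos'])"
```

```text
top [('red', array([ 3.65700e-01,  3.57000e-02,  3.41000e-02,  1.79000e-02,
       -5.99226e+01,  5.70000e+01])), ('yellow', array([ 4.91500e-01,  1.33800e-01,  3.59000e-02,  3.03000e-02,
       -6.83587e+01,  7.10000e+01])), ('white', array([4.6560e-01, 2.3560e-01, 7.9100e-02, 3.6400e-02, 6.2369e+00,
       2.8000e+02]))]
side [('red', array([ 4.2660e-01,  3.5800e-02,  1.3990e-01,  3.0500e-02, -8.2157e+00,
        5.7600e+02])), ('yellow', array([4.3140e-01, 1.3500e-01, 1.4120e-01, 3.8500e-02, 3.3864e+00,
       6.3600e+02])), ('white', array([4.3140e-01, 2.3250e-01, 1.4030e-01, 3.4200e-02, 8.0035e+00,
       8.1500e+02]))]
[0.42673627 0.0259985  0.15752785]
```

{"name": "move_arm", "arguments": {"plan": [[0.3, 0.0015, 0.005, -0.04, 0, 0, 0], [0.3, 0, 0, -0.04, 0, 0, 0], [0.3, 0, 0, -0.04, 0, 0, 0], [0.3, 0, 0, -0.03, 0, 0, 0], [0.3, 0, 0, -0.018, 0, 0, 0], [0.3, 0, 0, -0.01, 0, 0, 0], [0.3, 0, 0, 0, 0, 0, 0]]}}

```text
time_s: 12.02
tcp_pos: [0.4293, 0.0293, -0.021]
eef_rot: [179.9, 0.1, -7.5]
contact_force: [0.4, -0.0, 0.4]
gripper_width: 0.057
gripper_force: 0.0
```

{"name": "move_arm", "arguments": {"plan": [[-0.8, 0, 0, 0, 0, 0, 0], [-0.8, 0, 0, 0, 0, 0, 0], [-0.8, 0, 0, 0, 0, 0, 0], [-0.8, 0, 0, 0, 0, 0, 0], [-0.8, 0, 0, 0, 0, 0, 0], [-0.8, 0, 0, 0, 0, 0, 0]], "force": 30}}

```text
time_s: 12.78
tcp_pos: [0.4297, 0.0299, -0.0203]
eef_rot: [-180.0, -0.0, -7.4]
contact_force: [-1.9, 0.1, 5.7]
gripper_width: 0.0249
gripper_force: 30.0
```

{"name": "move_arm", "arguments": {"plan": [[-0.8, 0, 0, 0.02, 0, 0, 0], [-0.8, 0, 0, 0.04, 0, 0, 0], [-0.8, 0, 0, 0.04, 0, 0, 0], [-0.8, 0, 0, 0.04, 0, 0, 0], [-0.8, 0, 0, 0.04, 0, 0, 0.3], [-0.8, 0.0165, -0.0129, 0, 0, 0, 0.3], [-0.8, 0.0165, -0.0129, 0, 0, 0, 0.3], [-0.8, 0.0165, -0.0129, 0, 0, 0, 0.3], [-0.8, 0.0165, -0.0129, 0, 0, 0, 0.3], [-0.8, 0.0165, -0.0129, 0, 0, 0, 0.3], [-0.8, 0.0165, -0.0129, 0, 0, 0, 0.3], [-0.8, 0.0165, -0.0129, 0, 0, 0, 0], [-0.8, 0.0165, -0.0129, 0, 0, 0, 0], [-0.8, 0.0165, -0.0129, 0, 0, 0, 0], [-0.8, 0.0165, -0.0129, 0, 0, 0, 0], [-0.8, 0, 0, 0, 0, 0, 0]]}}

```text
time_s: 14.78
tcp_pos: [0.5951, -0.1, 0.1585]
eef_rot: [180.0, 0.1, -5.4]
contact_force: [0.6, -0.2, -0.7]
gripper_width: 0.0252
gripper_force: 30.0
```

```bash
python3 -c "
from h import *
c=cap('side'); s=telemetry.get_state(); print(s['tcp_pos'],s['gripper_width'],s['eef_rot'])
im=cv2.cvtColor(c['img'],cv2.COLOR_RGB2BGR)[110:310,220:460]
cv2.imwrite('pics/p4.png',cv2.resize(im,None,fx=3,fy=3,interpolation=cv2.INTER_CUBIC))
P=cloud(c);hsv=cv2.cvtColor(c['img'],cv2.COLOR_RGB2HSV)
m=HUE['red'](hsv[...,0])&(hsv[...,1]>90)&(P[...,2]>.1)
print(P[m].min(0),P[m].max(0)); print(*[(k,tube('side',k)) for k in ('yellow','white')])"
```

```text
[ 0.59438353 -0.09958108  0.15857742] 0.025078386210150787 [ 1.79996173e+02  7.58932863e-02 -5.40306908e+00]
[ 0.37822126 -0.28615725  0.10011033] [0.66125983 0.92720246 0.69108975]
('yellow', array([3.7970e-01, 1.2280e-01, 1.4060e-01, 3.5000e-02, 6.1688e+00,
       6.2200e+02])) ('white', array([4.3150e-01, 2.3340e-01, 1.4040e-01, 3.5500e-02, 7.0385e+00,
       8.2100e+02]))
```

View pics/p4.png

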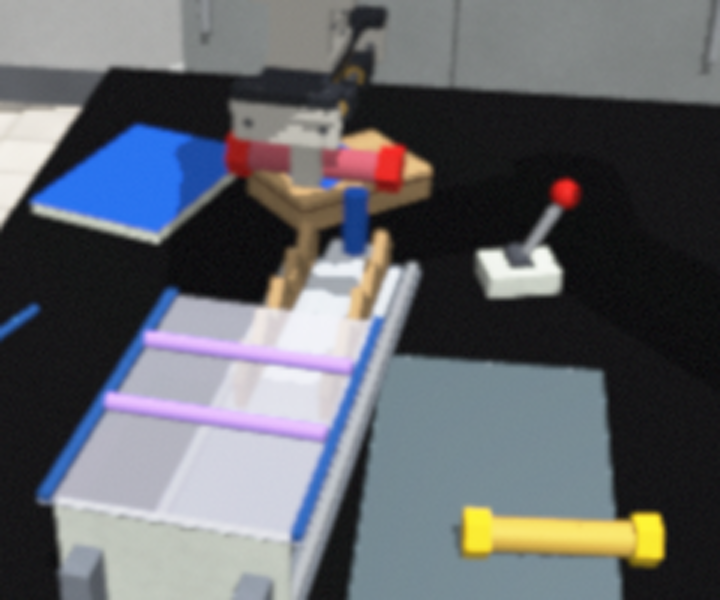

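The red tube is held level over the rails. The yellow one has been knocked about 5 cm toward the robot, to about (0.380, 0.12). Now I lower red into groove 2.

{"name": "move_arm", "arguments": {"plan": [[-0.8, 0, 0, -0.04, 0, 0, 0], [-0.8, 0, 0, -0.04, 0, 0, 0], [-0.8, 0, 0, -0.03, 0, 0, 0], [-0.8, 0, 0, -0.012, 0, 0, 0], [-0.8, 0, 0, -0.006, 0, 0, 0], [-0.8, 0, 0, 0, 0, 0, 0], [-0.8, 0, 0, 0, 0, 0, 0]]}}

```text
time_s: 15.7
tcp_pos: [0.5952, -0.0991, 0.0324]
eef_rot: [-180.0, -0.1, -5.3]
contact_force: [-0.7, -0.1, -1.0]
gripper_width: 0.0254
gripper_force: 30.0
```

{"name": "move_arm", "arguments": {"plan": [[-0.8, 0, 0, -0.003, 0, 0, 0], [-0.8, 0, 0, -0.002, 0, 0, 0], [-0.8, 0, 0, 0, 0, 0, 0]]}}

```text
time_s: 16.08
tcp_pos: [0.5963, -0.0979, 0.03]
eef_rot: [-179.9, -0.3, -5.3]
contact_force: [-6.9, 10.6, 22.8]
gripper_width: 0.0255
gripper_force: 30.0
```

{"name": "move_arm", "arguments": {"plan": [[-0.1, 0, 0.001, 0.002, 0, 0, 0], [-0.1, 0, 0, 0, 0, 0, 0], [-0.1, 0, 0, 0, 0, 0, 0], [-0.1, 0, 0, 0, 0, 0, 0], [-0.1, 0, 0, 0.03, 0, 0, 0], [-0.1, 0, 0, 0.05, 0, 0, 0], [-0.1, 0, 0, 0.05, 0, 0, 0], [0.3, -0.05, 0.03, 0, 0, 0, 2], [0.3, -0.05, 0.03, 0, 0, 0, 2], [0.3, -0.05, 0.03, 0, 0, 0, 2], [0.3, -0.04, 0.03, 0, 0, 0, 2], [0.3, 0, 0.03, 0, 0, 0, 2], [0.3, 0, 0.03, 0, 0, 0, 1.5], [0.3, 0, 0.03, 0, 0, 0, 0], [0.3, 0, 0, 0, 0, 0, 0]]}}

```text
time_s: 17.95
tcp_pos: [0.4046, 0.1132, 0.1583]
eef_rot: [-180.0, -0.0, 6.3]
contact_force: [-0.3, -0.3, -1.1]
gripper_width: 0.0569
gripper_force: 0.0
```

```bash
python3 -c "
from h import *
s=telemetry.get_state(); print(s['tcp_pos'],s['gripper_width'],s['eef_rot'])
for n in ('top','side'):
  c=cap(n); print(n,*[(k,tube(n,k)) for k in ('yellow','white')])
  P=cloud(c);hsv=cv2.cvtColor(c['img'],cv2.COLOR_RGB2HSV)
  m=HUE['red'](hsv[...,0])&(hsv[...,1]>90)&(P[...,2]>.04)&(P[...,2]<.1)&(P[...,0]>.5)&(P[...,0]<.7)
  q=P[m]; print(m.sum(),q.min(0),q.max(0),cv2.minAreaRect(q[:,:2].astype(np.float32)))"
```

```text
[0.40456184 0.11321827 0.15833825] 0.056908860745592704 [-1.79999310e+02 -7.33854980e-03  6.28252731e+00]
top ('yellow', array([3.38100e-01, 1.13400e-01, 4.99000e-02, 3.64000e-02, 1.18621e+01,
       1.81000e+02])) ('white', array([4.78300e-01, 2.35300e-01, 5.46000e-02, 3.56000e-02, 1.02029e+01,
       1.74000e+02]))
464 [ 0.52526606 -0.11463443  0.05441487] [ 0.66768986 -0.07232047  0.0909018 ] ((0.5968315601348877, -0.0939117893576622), (0.0314137265086174, 0.14163880050182343), 84.80113983154297)
side ('yellow', array([3.793e-01, 1.223e-01, 1.404e-01, 3.340e-02, 6.796e+00, 6.200e+02])) ('white', array([4.3150e-01, 2.3230e-01, 1.4020e-01, 3.4500e-02, 7.7789e+00,
       8.2800e+02]))
413 [ 0.52208068 -0.14652935  0.04721065] [ 0.66289223 -0.06779527  0.0839733 ] ((0.5900169610977173, -0.11302745342254639), (0.07575242221355438, 0.14103668928146362), 83.72649383544922)
```

{"name": "move_arm", "arguments": {"plan": [[0.3, -0.0045, 0.006, -0.04, 0, 0, 0], [0.3, 0, 0, -0.04, 0, 0, 0], [0.3, 0, 0, -0.04, 0, 0, 0], [0.3, 0, 0, -0.03, 0, 0, 0], [0.3, 0, 0, -0.018, 0, 0, 0], [0.3, 0, 0, -0.01, 0, 0, 0], [0.3, 0, 0, 0, 0, 0, 0], [-0.8, 0, 0, 0, 0, 0, 0], [-0.8, 0, 0, 0, 0, 0, 0], [-0.8, 0, 0, 0, 0, 0, 0], [-0.8, 0, 0, 0, 0, 0, 0], [-0.8, 0, 0, 0, 0, 0, 0], [-0.8, 0, 0, 0, 0, 0, 0]]}}

```text
time_s: 19.68
tcp_pos: [0.4002, 0.1181, -0.0193]
eef_rot: [-180.0, -0.0, 6.2]
contact_force: [-0.4, 0.2, 5.6]
gripper_width: 0.0246
gripper_force: 30.0
```

{"name": "move_arm", "arguments": {"plan": [[-0.8, 0, 0, 0.02, 0, 0, 0], [-0.8, 0, 0, 0.04, 0, 0, 0], [-0.8, 0, 0, 0.04, 0, 0, 0], [-0.8, 0, 0, 0.04, 0, 0, 0], [-0.8, 0, 0, 0.04, 0, 0, 0], [-0.8, 0.0175, -0.022, 0, 0, 0, -1], [-0.8, 0.0175, -0.022, 0, 0, 0, -1], [-0.8, 0.0175, -0.022, 0, 0, 0, -1], [-0.8, 0.0175, -0.022, 0, 0, 0, -1], [-0.8, 0.0175, -0.022, 0, 0, 0, -1], [-0.8, 0.0175, -0.022, 0, 0, 0, -1], [-0.8, 0.0175, -0.022, 0, 0, 0, -1], [-0.8, 0.0175, -0.022, 0, 0, 0, -1], [-0.8, 0.0175, -0.022, 0, 0, 0, -1], [-0.8, 0.0175, -0.022, 0, 0, 0, -1], [-0.8, 0.0175, -0.022, 0, 0, 0, -1], [-0.8, 0.0165, -0.0245, 0, 0, 0, -0.5], [-0.8, 0, 0, 0, 0, 0, 0]]}}

```text
time_s: 21.92
tcp_pos: [0.6091, -0.15, 0.1591]
eef_rot: [180.0, 0.1, -5.5]
contact_force: [-1.1, -0.0, -1.8]
gripper_width: 0.0252
gripper_force: 30.0
```

```bash
cat > chk.py <<'E'
from h import *
import sys
s=telemetry.get_state(); print(s['tcp_pos'],s['gripper_width'],s['eef_rot'])
for n in ('side','top'):
  c=cap(n); print(n,'white on mat',tube(n,'white'))
  P=cloud(c);hsv=cv2.cvtColor(c['img'],cv2.COLOR_RGB2HSV)
  for k in HUE:
    m=HUE[k](hsv[...,0])&(hsv[...,1]>110)&(P[...,2]>.045)&(P[...,2]<.26)&(P[...,0]>.5)&(P[...,0]<.7)&(P[...,1]<.2)
    nl,lab,st,_=cv2.connectedComponentsWithStats(m.astype(np.uint8)); 
    for i in range(1,nl):
      if st[i,4]>15: q=P[lab==i]; print(' ',k,st[i,4],q.mean(0).round(4),'min',q.min(0).round(3),'max',q.max(0).round(3))
E
python3 chk.py
```

```text
[ 0.60906869 -0.15001216  0.159066  ] 0.025179930602633953 [ 1.79983082e+02  1.07668842e-01 -5.45244421e+00]
side white on mat [4.3130e-01 2.3320e-01 1.4060e-01 3.6500e-02 7.9201e+00 8.1300e+02]
  red 382 [ 0.5928 -0.0858  0.0739] min [ 0.52  -0.11   0.054] max [0.662 0.039 0.131]
  yellow 98 [ 0.6491 -0.1417  0.1982] min [ 0.639 -0.154  0.179] max [ 0.66  -0.133  0.212]
  yellow 233 [ 0.5432 -0.1349  0.1995] min [ 0.518 -0.156  0.178] max [ 0.585 -0.121  0.209]
top white on mat [4.3590e-01 2.3030e-01 1.4080e-01 3.6500e-02 8.4347e+00 5.0400e+02]
  red 183 [ 0.5571 -0.0895  0.0779] min [ 0.525 -0.103  0.057] max [ 0.612 -0.072  0.091]
  yellow 267 [ 0.5492 -0.1418  0.2043] min [ 0.521 -0.169  0.051] max [ 0.589 -0.124  0.217]
```

{"name": "move_arm", "arguments": {"plan": [[-0.8, 0, 0.002, -0.04, 0, 0, 0], [-0.8, 0, 0, -0.04, 0, 0, 0], [-0.8, 0, 0, -0.03, 0, 0, 0], [-0.8, 0, 0, -0.012, 0, 0, 0], [-0.8, 0, 0, -0.006, 0, 0, 0], [-0.8, 0, 0, -0.001, 0, 0, 0], [-0.8, 0, 0, 0, 0, 0, 0]]}}

```text
time_s: 22.9
tcp_pos: [0.6092, -0.1466, 0.0322]
eef_rot: [-180.0, -0.1, -5.3]
contact_force: [-1.5, 1.2, -0.1]
gripper_width: 0.0251
gripper_force: 30.2
```

{"name": "move_arm", "arguments": {"plan": [[-0.8, 0, 0, -0.002, 0, 0, 0], [-0.8, 0, 0, -0.002, 0, 0, 0], [-0.8, 0, 0, 0, 0, 0, 0]]}}

```text
time_s: 23.28
tcp_pos: [0.6092, -0.1473, 0.029]
eef_rot: [180.0, -0.1, -5.3]
contact_force: [-4.1, 0.1, 10.4]
gripper_width: 0.0252
gripper_force: 33.2
```

{"name": "move_arm", "arguments": {"plan": [[-0.27, 0, 0, 0, 0, 0, 0], [-0.27, 0, 0, 0, 0, 0, 0], [-0.27, 0, 0, 0, 0, 0, 0], [-0.27, 0, 0, 0, 0, 0, 0]]}}

```text
time_s: 23.78
tcp_pos: [0.6092, -0.1466, 0.0273]
eef_rot: [-180.0, -0.0, -5.3]
contact_force: [-0.7, -0.4, 0.6]
gripper_width: 0.0323
gripper_force: 0.0
```

{"name": "move_arm", "arguments": {"plan": [[-0.27, 0, 0, 0.02, 0, 0, 0], [-0.27, 0, 0, 0.03, 0, 0, 0], [-0.27, 0, 0, 0.04, 0, 0, 0], [-0.27, 0, 0, 0.04, 0, 0, 0], [0.3, -0.0145, 0.0312, 0, 0, 0, 1.1], [0.3, -0.0145, 0.0312, 0, 0, 0, 1.1], [0.3, -0.0145, 0.0312, 0, 0, 0, 1.1], [0.3, -0.0145, 0.0312, 0, 0, 0, 1.1], [0.3, -0.0145, 0.0312, 0, 0, 0, 1.1], [0.3, -0.0145, 0.0312, 0, 0, 0, 1.1], [0.3, -0.0145, 0.0312, 0, 0, 0, 1.1], [0.3, -0.0145, 0.0312, 0, 0, 0, 1.1], [0.3, -0.0145, 0.0312, 0, 0, 0, 1.1], [0.3, -0.0145, 0.0312, 0, 0, 0, 1.1], [0.3, -0.0145, 0.0312, 0, 0, 0, 1.1], [0.3, -0.015, 0.0312, 0, 0, 0, 0.9], [0.3, 0, 0, 0, 0, 0, 0]]}}

```text
time_s: 25.9
tcp_pos: [0.4339, 0.2296, 0.1575]
eef_rot: [-180.0, -0.0, 7.8]
contact_force: [0.2, 0.1, 0.2]
gripper_width: 0.0567
gripper_force: 0.0
```

```bash
python3 chk.py
```

```text
[0.4339267  0.22963488 0.15753538] 0.056708217022147275 [-1.79961088e+02 -3.68575879e-02  7.82702963e+00]
side white on mat [4.3130e-01 2.3320e-01 1.4070e-01 3.6700e-02 7.2434e+00 8.2300e+02]
  red 359 [ 0.5945 -0.0862  0.0738] min [ 0.523 -0.106  0.059] max [ 0.663 -0.068  0.083]
  yellow 121 [ 0.6413 -0.1426  0.0743] min [ 0.615 -0.162  0.064] max [ 0.659 -0.128  0.083]
  yellow 84 [ 0.5283 -0.1313  0.0739] min [ 0.519 -0.149  0.058] max [ 0.54  -0.118  0.082]
top white on mat [4.3580e-01 2.2860e-01 1.4010e-01 3.5300e-02 7.6645e+00 2.1700e+02]
  red 404 [ 0.5957 -0.0931  0.0783] min [ 0.525 -0.115  0.06 ] max [ 0.667 -0.072  0.093]
  yellow 478 [ 0.5931 -0.1447  0.0775] min [ 0.522 -0.167  0.058] max [ 0.663 -0.122  0.092]
```

Red and yellow are cradled. White is next.

{"name": "move_arm", "arguments": {"plan": [[0.3, 0.001, -0.001, -0.04, 0, 0, 0], [0.3, 0, 0, -0.04, 0, 0, 0], [0.3, 0, 0, -0.04, 0, 0, 0], [0.3, 0, 0, -0.03, 0, 0, 0], [0.3, 0, 0, -0.018, 0, 0, 0], [0.3, 0, 0, -0.01, 0, 0, 0], [0.3, 0, 0, 0, 0, 0, 0], [-0.8, 0, 0, 0, 0, 0, 0], [-0.8, 0, 0, 0, 0, 0, 0], [-0.8, 0, 0, 0, 0, 0, 0], [-0.8, 0, 0, 0, 0, 0, 0], [-0.8, 0, 0, 0, 0, 0, 0], [-0.8, 0, 0, 0, 0, 0, 0]]}}

```text
time_s: 27.62
tcp_pos: [0.4357, 0.2271, -0.0202]
eef_rot: [-180.0, -0.0, 7.7]
contact_force: [-1.5, 1.4, 6.6]
gripper_width: 0.0254
gripper_force: 30.0
```

{"name": "move_arm", "arguments": {"plan": [[-0.8, 0, 0, 0.02, 0, 0, 0], [-0.8, 0, 0, 0.04, 0, 0, 0], [-0.8, 0, 0, 0.04, 0, 0, 0], [-0.8, 0, 0, 0.04, 0, 0, 0], [-0.8, 0, 0, 0.04, 0, 0, 0], [-0.8, 0.0108, -0.0303, 0, 0, 0, -1], [-0.8, 0.0108, -0.0303, 0, 0, 0, -1], [-0.8, 0.0108, -0.0303, 0, 0, 0, -1], [-0.8, 0.0108, -0.0303, 0, 0, 0, -1], [-0.8, 0.0108, -0.0303, 0, 0, 0, -1], [-0.8, 0.0108, -0.0303, 0, 0, 0, -1], [-0.8, 0.0108, -0.0303, 0, 0, 0, -1], [-0.8, 0.0108, -0.0303, 0, 0, 0, -1], [-0.8, 0.0108, -0.0303, 0, 0, 0, -1], [-0.8, 0.0108, -0.0303, 0, 0, 0, -1], [-0.8, 0.0108, -0.0303, 0, 0, 0, -1], [-0.8, 0.0108, -0.0303, 0, 0, 0, -1], [-0.8, 0.0108, -0.0303, 0, 0, 0, -1], [-0.8, 0.0108, -0.0303, 0, 0, 0, 0], [-0.8, 0, 0, 0, 0, 0, 0]]}}

```text
time_s: 30.12
tcp_pos: [0.5864, -0.1991, 0.1582]
eef_rot: [180.0, 0.1, -5.5]
contact_force: [-1.8, 0.0, -1.3]
gripper_width: 0.0254
gripper_force: 30.0
```

```bash
python3 chk.py; python3 -c "
from h import *
c=load('side'); im=cv2.cvtColor(c['img'],cv2.COLOR_RGB2BGR)[110:310,220:460]
cv2.imwrite('pics/p5.png',cv2.resize(im,None,fx=3,fy=3,interpolation=cv2.INTER_CUBIC))"
```

```text
[ 0.58637344 -0.19912809  0.1581957 ] 0.025360862386952367 [ 1.79993910e+02  1.03971473e-01 -5.48269522e+00]
side white on mat None
  red 370 [ 0.5934 -0.0857  0.0738] min [ 0.52  -0.123  0.054] max [0.662 0.036 0.129]
  yellow 371 [ 0.5873 -0.1383  0.0733] min [ 0.519 -0.21   0.046] max [ 0.659 -0.12   0.082]
top white on mat None
  red 35 [ 0.5864 -0.0867  0.0759] min [ 0.561 -0.091  0.067] max [ 0.606 -0.084  0.083]
  red 27 [ 0.584  -0.0985  0.0768] min [ 0.561 -0.102  0.067] max [ 0.606 -0.095  0.085]
  red 35 [ 0.5375 -0.085   0.0803] min [ 0.526 -0.089  0.06 ] max [ 0.556 -0.08   0.09 ]
  yellow 224 [ 0.5498 -0.1405  0.0771] min [ 0.522 -0.158  0.057] max [ 0.586 -0.122  0.091]
```

View pics/p5.png

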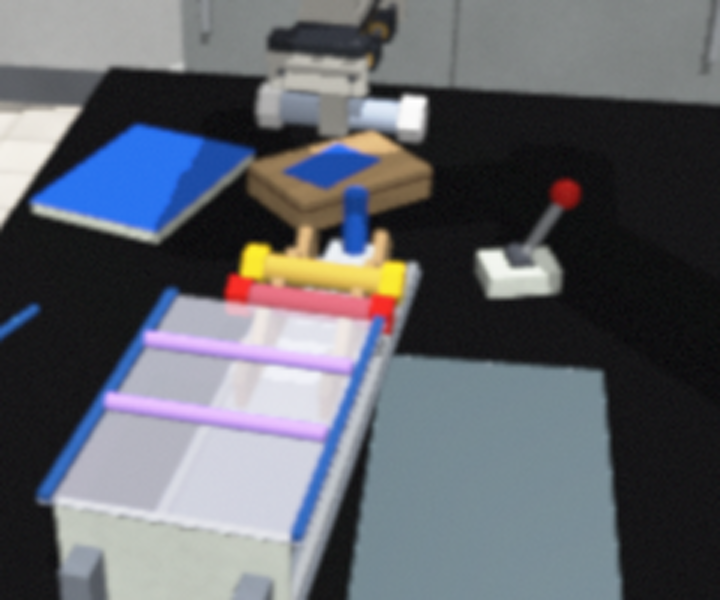

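Red and yellow lie in the rails at crop (313,300) and (323,272), and white is held level above at (340,112). Lowering white into groove 0.

{"name": "move_arm", "arguments": {"plan": [[-0.8, 0, 0.001, -0.04, 0, 0, 0], [-0.8, 0, 0, -0.04, 0, 0, 0], [-0.8, 0, 0, -0.03, 0, 0, 0], [-0.8, 0, 0, -0.011, 0, 0, 0], [-0.8, 0, 0, -0.005, 0, 0, 0], [-0.8, 0, 0, -0.002, 0, 0, 0], [-0.8, 0, 0, -0.002, 0, 0, 0], [-0.8, 0, 0, 0, 0, 0, 0]]}}

```text
time_s: 31.22
tcp_pos: [0.5869, -0.1965, 0.0299]
eef_rot: [-180.0, -0.1, -5.3]
contact_force: [0.9, 0.7, -0.7]
gripper_width: 0.0254
gripper_force: 30.0
```

{"name": "move_arm", "arguments": {"plan": [[-0.8, 0, -0.001, -0.002, 0, 0, 0], [-0.8, 0, 0, 0, 0, 0, 0], [-0.8, 0, 0, 0, 0, 0, 0]]}}

```text
time_s: 31.6
tcp_pos: [0.5867, -0.1976, 0.0274]
eef_rot: [180.0, -0.0, -5.3]
contact_force: [0.5, -0.8, 0.3]
gripper_width: 0.025
gripper_force: 30.0
```

{"name": "move_arm", "arguments": {"plan": [[-0.8, 0, 0, -0.002, 0, 0, 0], [-0.8, 0, 0, 0, 0, 0, 0], [-0.8, 0, 0, 0, 0, 0, 0]]}}

```text
time_s: 31.98
tcp_pos: [0.5869, -0.1977, 0.027]
eef_rot: [180.0, -0.1, -5.3]
contact_force: [-3.8, 1.7, 11.4]
gripper_width: 0.0252
gripper_force: 30.0
```

Seated. Open slightly and lift.

{"name": "move_arm", "arguments": {"plan": [[-0.27, 0, 0, 0.001, 0, 0, 0], [-0.27, 0, 0, 0, 0, 0, 0], [-0.27, 0, 0, 0, 0, 0, 0], [-0.27, 0, 0, 0, 0, 0, 0], [-0.27, 0, 0, 0.02, 0, 0, 0], [-0.27, 0, 0, 0.03, 0, 0, 0], [-0.27, 0, 0, 0.04, 0, 0, 0], [-0.27, 0, 0, 0.03, 0, 0, 0], [0.3, -0.004, -0.04, 0, 0, 0, -9], [0.3, -0.004, -0.04, 0, 0, 0, -9], [0.3, 0, 0, 0, 0, 0, -9], [0.3, 0, 0, 0, 0, 0, -9], [0.3, 0, 0, 0, 0, 0, -9], [0.3, 0, 0, 0, 0, 0, -9], [0.3, 0, 0, 0, 0, 0, -9], [0.3, 0, 0, 0, 0, 0, -9], [0.3, 0, 0, 0, 0, 0, -9], [0.3, 0, 0, 0, 0, 0, -9]]}}

```text
time_s: 34.22
tcp_pos: [0.5785, -0.2774, 0.1461]
eef_rot: [180.0, 0.0, -95.6]
contact_force: [0.1, -0.3, 0.3]
gripper_width: 0.0572
gripper_force: 0.0
```

```bash
cat >> chk.py <<'E'
  w=(hsv[...,1]<60)&(hsv[...,2]>110)&(P[...,2]>.05)&(P[...,2]<.1)&(P[...,0]>.5)&(P[...,0]<.7)&(P[...,1]<-.0)
  nl,lab,st,_=cv2.connectedComponentsWithStats(w.astype(np.uint8))
  for i in range(1,nl):
    if st[i,4]>40: q=P[lab==i]; print('  white',st[i,4],q.mean(0).round(4),'min',q.min(0).round(3),'max',q.max(0).round(3))
E
python3 chk.py; python3 -c "
from h import *
c=load('side'); im=cv2.cvtColor(c['img'],cv2.COLOR_RGB2BGR)[110:310,220:460]
cv2.imwrite('pics/p6.png',cv2.resize(im,None,fx=3,fy=3,interpolation=cv2.INTER_CUBIC))"
```

```text
[ 0.57854207 -0.27742584  0.14610809] 0.05722883769936975 [ 1.79979009e+02  4.70997165e-03 -9.56400010e+01]
side white on mat None
  red 372 [ 0.5936 -0.0855  0.0738] min [ 0.52  -0.126  0.052] max [0.662 0.039 0.131]
  yellow 372 [ 0.5868 -0.138   0.0735] min [ 0.519 -0.196  0.047] max [ 0.659 -0.119  0.083]
  white 206 [ 0.5779 -2.2959  0.0747] min [ 0.5   -2.329  0.05 ] max [ 0.659 -2.267  0.1  ]
  white 53 [ 0.5769 -1.3542  0.0546] min [ 0.536 -1.382  0.05 ] max [ 0.621 -1.332  0.062]
  white 475 [ 0.5818 -0.1892  0.071 ] min [ 0.511 -0.226  0.052] max [ 0.653 -0.149  0.082]
top white on mat None
  white 309 [ 0.5729 -0.1973  0.0753] min [ 0.515 -0.233  0.052] max [ 0.624 -0.178  0.089]
```

View pics/p6.png

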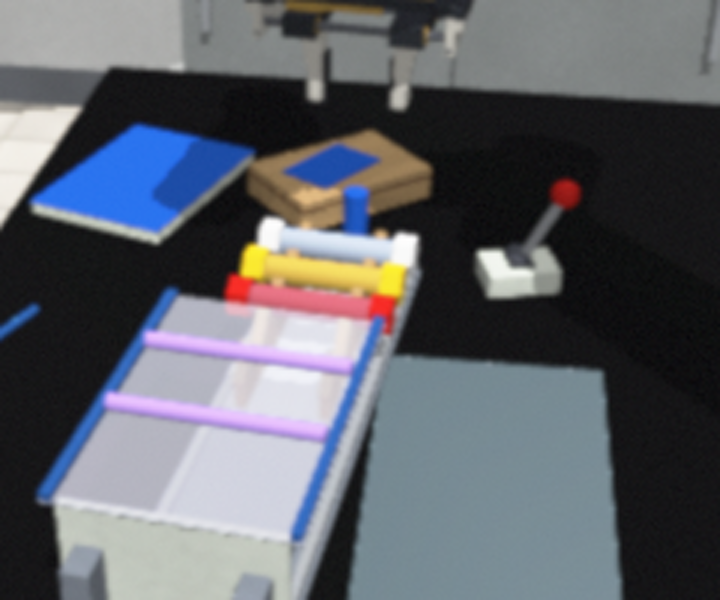

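All three tubes lie parallel in grooves 0 to 2. I grip the post next.

{"name": "move_arm", "arguments": {"plan": [[0.3, 0, -0.001, -0.04, 0, 0, 0.3], [0.3, 0, 0, -0.04, 0, 0, 0], [0.3, 0, 0, -0.038, 0, 0, 0], [0.3, 0, 0, 0, 0, 0, 0], [-0.8, 0, 0, 0, 0, 0, 0], [-0.8, 0, 0, 0, 0, 0, 0], [-0.8, 0, 0, 0, 0, 0, 0], [-0.8, 0, 0, 0, 0, 0, 0], [-0.8, 0, 0, 0, 0, 0, 0], [-0.8, 0, 0, 0, 0, 0, 0]]}}

```text
time_s: 35.58
tcp_pos: [0.578, -0.2785, 0.0292]
eef_rot: [180.0, -0.0, -95.0]
contact_force: [-3.4, 1.5, 5.7]
gripper_width: 0.0232
gripper_force: 30.0
```

{"name": "move_arm", "arguments": {"plan": [[-0.8, 0.0005, 0.005, 0, 0, 0, 0], [-0.8, 0.001, 0.01, 0, 0, 0, 0], [-0.8, 0.0012, 0.013, 0, 0, 0, 0], [-0.8, 0.0012, 0.013, 0, 0, 0, 0], [-0.8, 0.0012, 0.013, 0, 0, 0, 0], [-0.8, 0.0012, 0.013, 0, 0, 0, 0], [-0.8, 0.0012, 0.013, 0, 0, 0, 0], [-0.8, 0.0012, 0.013, 0, 0, 0, 0], [-0.8, 0.0012, 0.013, 0, 0, 0, 0], [-0.8, 0.0012, 0.013, 0, 0, 0, 0], [-0.8, 0.0012, 0.013, 0, 0, 0, 0], [-0.8, 0.0012, 0.013, 0, 0, 0, 0], [-0.8, 0.0012, 0.013, 0, 0, 0, 0], [-0.8, 0.0012, 0.013, 0, 0, 0, 0], [-0.8, 0.0012, 0.013, 0, 0, 0, 0], [-0.8, 0.0012, 0.013, 0, 0, 0, 0], [-0.8, 0.0012, 0.013, 0, 0, 0, 0], [-0.8, 0.0012, 0.013, 0, 0, 0, 0], [-0.8, 0.001, 0.01, 0, 0, 0, 0], [-0.8, 0, 0, 0, 0, 0, 0]]}}

```text
time_s: 38.08
tcp_pos: [0.5997, -0.0446, 0.0292]
eef_rot: [180.0, 0.0, -95.0]
contact_force: [-4.8, 2.8, 8.2]
gripper_width: 0.0231
gripper_force: 30.0
```

{"name": "move_arm", "arguments": {"plan": [[-0.8, 0.0004, 0.004, 0, 0, 0, 0], [-0.8, 0.0004, 0.004, 0, 0, 0, 0], [-0.8, 0.0002, 0.002, 0, 0, 0, 0], [-0.8, 0, 0.0015, 0, 0, 0, 0], [-0.8, 0, 0, 0, 0, 0, 0], [-0.8, 0, 0, 0, 0, 0, 0]]}}

```text
time_s: 38.83
tcp_pos: [0.6007, -0.0345, 0.0292]
eef_rot: [180.0, -0.0, -95.0]
contact_force: [-4.1, -2.1, 6.6]
gripper_width: 0.0235
gripper_force: 30.0
```

{"name": "move_arm", "arguments": {"plan": [[-0.8, 0, 0.0015, 0, 0, 0, 0], [-0.8, 0, 0.0015, 0, 0, 0, 0], [-0.8, 0, 0, 0, 0, 0, 0], [-0.8, 0, 0, 0, 0, 0, 0]]}}

```text
time_s: 39.33
tcp_pos: [0.6006, -0.0344, 0.0292]
eef_rot: [179.9, -0.2, -95.0]
contact_force: [0.1, -16.7, 4.6]
gripper_width: 0.023
gripper_force: 30.0
```

{"name": "move_arm", "arguments": {"plan": [[-0.8, 0, -0.003, 0, 0, 0, 0], [0.3, 0, 0, 0, 0, 0, 0], [0.3, 0, 0, 0, 0, 0, 0], [0.3, 0, 0, 0, 0, 0, 0], [0.3, 0, 0, 0.03, 0, 0, 0], [0.3, 0, 0, 0.05, 0, 0, 0], [0.3, 0, 0, 0.05, 0, 0, 0], [0.3, -0.02, -0.02, 0, 0, 0, -5.3], [-1, -0.02, -0.02, 0, 0, 0, -5.3], [-1, -0.02, -0.02, 0, 0, 0, -5.3], [-1, -0.02, -0.02, 0, 0, 0, -5.3], [-1, -0.02, -0.02, 0, 0, 0, -5.3], [-1, -0.02, -0.02, 0, 0, 0, -5.3], [-1, -0.02, -0.02, 0, 0, 0, -5.3], [-1, -0.02, -0.02, 0, 0, 0, -5.3], [-1, -0.02, -0.02, 0, 0, 0, -5.3], [-1, -0.02, -0.02, 0, 0, 0, -5.3], [-1, -0.02, -0.02, 0, 0, 0, -5.3], [-1, -0.02, -0.02, 0, 0, 0, -5.3], [-1, -0.018, -0.018, 0, 0, 0, -5.3]]}}

```text
time_s: 41.82
tcp_pos: [0.3427, -0.2924, 0.1584]
eef_rot: [-180.0, 0.0, -164.1]
contact_force: [-0.5, 0.4, 0.5]
gripper_width: 0.0003
gripper_force: 0.0
```

```bash
python3 -c "
from h import *
s=telemetry.get_state(); print(s['tcp_pos'],s['gripper_width'],s['eef_rot'])
c=cap('side'); t=cap('top'); P=cloud(c);hsv=cv2.cvtColor(c['img'],cv2.COLOR_RGB2HSV)
m=HUE['red'](hsv[...,0])&(hsv[...,1]>150)&(P[...,1]<-.2)&(P[...,2]>.05)
v,u=np.nonzero(m); print('ball',m.sum(),P[m].mean(0),world(c,u.mean(),v.mean(),.092))
m=(hsv[...,0]>100)&(hsv[...,0]<125)&(hsv[...,1]>150)&(P[...,2]>.05)&(P[...,2]<.1)&(P[...,0]>.54)&(P[...,0]<.66)&(P[...,1]<.05)&(P[...,1]>-.2)
print('post',m.sum(),P[m].mean(0),P[m].max(0))
a=cv2.cvtColor(c['img'],cv2.COLOR_RGB2BGR)[110:310,220:460]; b=cv2.cvtColor(t['img'],cv2.COLOR_RGB2BGR)[165:325,210:450]
cv2.imwrite('pics/p7.png',cv2.resize(a,None,fx=3,fy=3,interpolation=cv2.INTER_CUBIC))"
```

```text
[ 0.34273753 -0.29244817  0.15842375] 0.0003345136028938887 [-1.79991828e+02  1.86079904e-02 -1.64105214e+02]
ball 69 [ 0.38180373 -0.27702447  0.09342792] [ 0.38162845 -0.27991633  0.092     ]<string>:8: RuntimeWarning: Mean of empty slice.
  ret = um.true_divide(
Traceback (most recent call last):
ValueError: zero-size array to reduction operation maximum which has no identity
```

```bash
python3 -c "
from h import *
c=load('side'); t=load('top')
a=cv2.cvtColor(c['img'],cv2.COLOR_RGB2BGR)[140:300,230:430]; b=cv2.cvtColor(t['img'],cv2.COLOR_RGB2BGR)[165:325,215:415]
cv2.imwrite('pics/p7.png',np.hstack([cv2.resize(x,None,fx=2,fy=2,interpolation=cv2.INTER_CUBIC) for x in (a,b)]))"
```

```text
(no output)
```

View pics/p7.png

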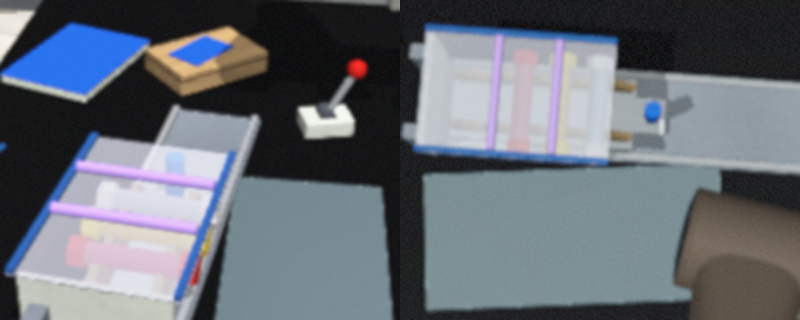

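The carriage is home with the three tubes under the canopy (right half, at (525,95), (562,100) and (597,105)). The ball is at (357,68), still off. Now I push the switch.

{"name": "move_arm", "arguments": {"plan": [[-1, 0, -0.001, -0.04, 0, 0, 0], [-1, 0, 0, -0.04, 0, 0, 0], [-1, 0, 0, -0.025, 0, 0, 0], [-1, 0.0115, 0.0033, 0, 0, 0, 0], [-1, 0.0115, 0.0033, 0, 0, 0, 0], [-1, 0.0115, 0.0033, 0, 0, 0, 0], [-1, 0.0115, 0.0033, 0, 0, 0, 0], [-1, 0.0115, 0.0033, 0, 0, 0, 0], [-1, 0.0115, 0.0033, 0, 0, 0, 0], [-1, 0.0115, 0.0033, 0, 0, 0, 0], [-1, 0, 0, 0, 0, 0, 0]]}}

```text
time_s: 43.3
tcp_pos: [0.4249, -0.2696, 0.0533]
eef_rot: [-180.0, 0.0, -163.9]
contact_force: [-0.2, 0.2, 0.2]
gripper_width: 0.0004
gripper_force: 0.0
```

{"name": "move_arm", "arguments": {"plan": [[-1, 0.004, 0.001, 0, 0, 0, 0], [-1, 0.004, 0.001, 0, 0, 0, 0], [-1, 0.002, 0.0006, 0, 0, 0, 0], [-1, 0.002, 0.0006, 0, 0, 0, 0], [-1, 0, 0, 0, 0, 0, 0]]}}

```text
time_s: 43.92
tcp_pos: [0.4345, -0.2669, 0.0531]
eef_rot: [180.0, -0.1, -164.0]
contact_force: [-4.0, -3.0, 1.4]
gripper_width: 0.0005
gripper_force: 2.6
```

```bash
cat > ball.py <<'E'
from h import *
c=cap('side'); P=cloud(c);hsv=cv2.cvtColor(c['img'],cv2.COLOR_RGB2HSV)
m=HUE['red'](hsv[...,0])&(hsv[...,1]>150)&(P[...,1]<-.2)&(P[...,2]>.05)&(P[...,0]<.53)
v,u=np.nonzero(m); X=world(c,u.mean(),v.mean(),.092); print('ball',m.sum(),X,'along d',(X[:2]-[.4205,-.267])@[.961,.277])
print(telemetry.get_state()['contact_force'])
a=cv2.cvtColor(c['img'],cv2.COLOR_RGB2BGR)[110:230,340:480]
cv2.imwrite('pics/ball.png',cv2.resize(a,None,fx=4,fy=4,interpolation=cv2.INTER_CUBIC))
E
python3 ball.py
```

```text
ball 62 [ 0.45587632 -0.25851616  0.092     ] along d 0.03634666504842369
[-4.48887201 -2.73211955  0.89364275]
```

{"name": "move_arm", "arguments": {"plan": [[-1, 0.002, 0.0006, 0, 0, 0, 0], [-1, 0.001, 0.0003, 0, 0, 0, 0], [-1, 0, 0, 0, 0, 0, 0]]}}

```text
time_s: 44.35
tcp_pos: [0.4348, -0.2666, 0.053]
eef_rot: [179.9, -0.4, -164.0]
contact_force: [-11.6, -7.9, 4.9]
gripper_width: 0.0004
gripper_force: 6.9
```

```bash
python3 ball.py
```

```text
ball 60 [ 0.45620111 -0.25795167  0.092     ] along d 0.03681515697202621
[-11.54871662  -6.73332986   4.55298574]
```

Switch is on at about t=44 s. I move over to its other side and wait.

{"name": "move_arm", "arguments": {"plan": [[-1, -0.013, -0.0039, 0, 0, 0, 0], [-1, 0, 0, 0.03, 0, 0, 0], [-1, 0, 0, 0.04, 0, 0, 0], [-1, 0, 0, 0.03, 0, 0, 0], [-1, 0.025, 0.0072, 0, 0, 0, 0], [-1, 0.025, 0.0072, 0, 0, 0, 0], [-1, 0.0235, 0.0055, 0, 0, 0, 0], [-1, 0, 0, 0, 0, 0, 0], [-1, 0, 0, -0.03, 0, 0, 0], [-1, 0, 0, -0.04, 0, 0, 0], [-1, 0, 0, -0.03, 0, 0, 0], [-1, 0, 0, 0, 0, 0, 0], [-1, 0, 0, 0, 0, 0, 0], [-1, 0, 0, 0, 0, 0, 0], [-1, 0, 0, 0, 0, 0, 0], [-1, 0, 0, 0, 0, 0, 0], [-1, 0, 0, 0, 0, 0, 0], [-1, 0, 0, 0, 0, 0, 0], [-1, 0, 0, 0, 0, 0, 0], [-1, 0, 0, 0, 0, 0, 0]]}}

```text
time_s: 46.9
tcp_pos: [0.4993, -0.2498, 0.0533]
eef_rot: [180.0, -0.0, -163.9]
contact_force: [-0.3, -0.7, -0.1]
gripper_width: 0.0002
gripper_force: 0.0
```

```bash
python3 ball.py
```

```text
ball 54 [ 0.45456292 -0.25431316  0.092     ] along d 0.036248722050748604
[-0.13112545  0.40936081 -0.00905499]
```

{"name": "move_arm", "arguments": {"plan": [[-1, 0, 0, 0, 0, 0, 0], [-1, 0, 0, 0, 0, 0, 0], [-1, 0, 0, 0, 0, 0, 0], [-1, 0, 0, 0, 0, 0, 0], [-1, 0, 0, 0, 0, 0, 0], [-1, 0, 0, 0, 0, 0, 0], [-1, 0, 0, 0, 0, 0, 0], [-1, 0, 0, 0, 0, 0, 0], [-1, 0, 0, 0, 0, 0, 0], [-1, 0, 0, 0, 0, 0, 0], [-1, 0, 0, 0, 0, 0, 0], [-1, 0, 0, 0, 0, 0, 0], [-1, 0, 0, 0, 0, 0, 0], [-1, 0, 0, 0, 0, 0, 0], [-1, 0, 0, 0, 0, 0, 0], [-1, 0, 0, 0, 0, 0, 0], [-1, 0, 0, 0, 0, 0, 0], [-1, 0, 0, 0, 0, 0, 0], [-1, 0, 0, 0, 0, 0, 0], [-1, 0, 0, 0, 0, 0, 0]]}}

```text
time_s: 49.45
tcp_pos: [0.4994, -0.2498, 0.0534]
eef_rot: [180.0, 0.0, -163.9]
contact_force: [0.8, -0.1, 0.5]
gripper_width: 0.0008
gripper_force: 0.0
```

{"name": "move_arm", "arguments": {"plan": [[-1, 0, 0, 0, 0, 0, 0], [-1, 0, 0, 0, 0, 0, 0], [-1, 0, 0, 0, 0, 0, 0], [-1, 0, 0, 0, 0, 0, 0], [-1, 0, 0, 0, 0, 0, 0], [-1, 0, 0, 0, 0, 0, 0], [-1, 0, 0, 0, 0, 0, 0], [-1, 0, 0, 0, 0, 0, 0], [-1, 0, 0, 0, 0, 0, 0], [-1, 0, 0, 0, 0, 0, 0], [-1, 0, 0, 0, 0, 0, 0], [-1, 0, 0, 0, 0, 0, 0], [-1, 0, 0, 0, 0, 0, 0], [-1, 0, 0, 0, 0, 0, 0], [-1, 0, 0, 0, 0, 0, 0], [-1, 0, 0, 0, 0, 0, 0]]}}

```text
time_s: 51.45
tcp_pos: [0.4994, -0.2498, 0.0534]
eef_rot: [-180.0, 0.0, -163.9]
contact_force: [-0.6, -0.5, -0.3]
gripper_width: 0.0005
gripper_force: 0.0
```

View pics/ball.png

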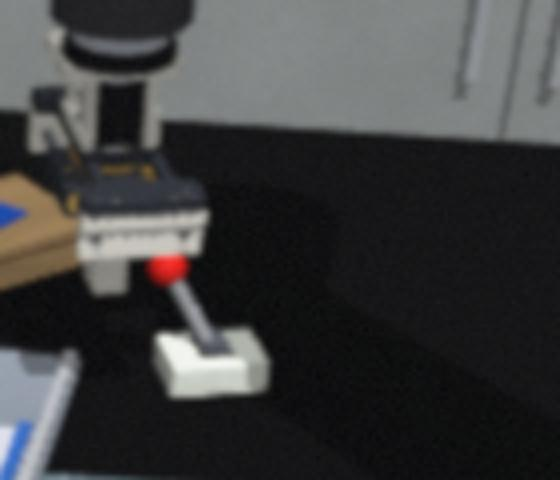

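The lever leans to the on side, ball at (168,268), and it has had about 7 s of light. Now I push it back.

{"name": "move_arm", "arguments": {"plan": [[-1, -0.0115, -0.0033, 0, 0, 0, 0], [-1, -0.0115, -0.0033, 0, 0, 0, 0], [-1, -0.0115, -0.0033, 0, 0, 0, 0], [-1, -0.0115, -0.0033, 0, 0, 0, 0], [-1, -0.0115, -0.0033, 0, 0, 0, 0], [-1, -0.0115, -0.0033, 0, 0, 0, 0], [-1, -0.0115, -0.0033, 0, 0, 0, 0], [-1, -0.006, -0.0017, 0, 0, 0, 0], [-1, -0.002, -0.0006, 0, 0, 0, 0], [-1, 0, 0, 0, 0, 0, 0]]}}

```text
time_s: 52.7
tcp_pos: [0.4107, -0.2752, 0.0533]
eef_rot: [180.0, -0.0, -163.9]
contact_force: [0.4, -0.7, -1.1]
gripper_width: 0.0003
gripper_force: 0.0
```

```bash
python3 ball.py
```

```text
ball 36 [ 0.38277296 -0.27396789  0.092     ] along d -0.038185788809073834
[ 0.38965618 -0.30002892  0.72579395]
```

{"name": "move_arm", "arguments": {"plan": [[-1, -0.003, -0.0009, 0, 0, 0, 0], [-1, -0.002, -0.0006, 0, 0, 0, 0], [-1, -0.001, -0.0003, 0, 0, 0, 0], [-1, 0, 0, 0, 0, 0, 0]]}}

```text
time_s: 53.25
tcp_pos: [0.4057, -0.2768, 0.0534]
eef_rot: [-180.0, 0.1, -163.9]
contact_force: [4.9, 2.4, -2.8]
gripper_width: 0.0008
gripper_force: 2.4
```

{"name": "move_arm", "arguments": {"plan": [[-1, -0.002, -0.0006, 0, 0, 0, 0], [-1, -0.001, -0.0003, 0, 0, 0, 0], [-1, 0, 0, 0, 0, 0, 0]]}}

```text
time_s: 53.62
tcp_pos: [0.4053, -0.2774, 0.0537]
eef_rot: [-179.9, 0.3, -163.9]
contact_force: [11.1, 5.8, -7.3]
gripper_width: 0.0005
gripper_force: 6.1
```

{"name": "move_arm", "arguments": {"plan": [[-1, 0.013, 0.0039, 0, 0, 0, 0], [-1, 0, 0, 0.03, 0, 0, 0], [-1, 0, 0, 0.04, 0, 0, 0], [-1, 0, 0, 0.035, 0, 0, 0], [0.3, 0.0142, 0.0184, 0, 0, 0, 5.3], [0.3, 0.0142, 0.0184, 0, 0, 0, 5.3], [0.3, 0.0142, 0.0184, 0, 0, 0, 5.3], [0.3, 0.0142, 0.0184, 0, 0, 0, 5.3], [0.3, 0.0142, 0.0184, 0, 0, 0, 5.3], [0.3, 0.0142, 0.0184, 0, 0, 0, 5.3], [0.3, 0.0142, 0.0184, 0, 0, 0, 5.3], [0.3, 0.0142, 0.0184, 0, 0, 0, 5.3], [0.3, 0.0142, 0.0184, 0, 0, 0, 5.3], [0.3, 0.0142, 0.0184, 0, 0, 0, 5.3], [0.3, 0.0142, 0.0184, 0, 0, 0, 5.3], [0.3, 0.0142, 0.0184, 0, 0, 0, 5.3], [0.3, 0.0142, 0.0184, 0, 0, 0, 5.3], [0.3, 0, 0, 0, 0, 0, 0]]}}

```text
time_s: 55.88
tcp_pos: [0.5996, -0.0341, 0.1577]
eef_rot: [179.9, -0.1, -94.9]
contact_force: [-0.8, -0.1, -0.4]
gripper_width: 0.057
gripper_force: 0.0
```

```bash
python3 ball.py
```

```text
ball 68 [ 0.38145143 -0.27981296  0.092     ] along d -0.04107486266368203
[-0.66196021 -0.41820117  0.06163766]
```

The ball is back at its starting place, so the switch is off. I grip the post and pull out.

{"name": "move_arm", "arguments": {"plan": [[0.3, 0.001, -0.001, -0.04, 0, 0, 0], [0.3, 0, 0, -0.04, 0, 0, 0], [0.3, 0, 0, -0.03, 0, 0, 0], [0.3, 0, 0, -0.019, 0, 0, 0], [0.3, 0, 0, 0, 0, 0, 0], [-0.8, 0, 0, 0, 0, 0, 0], [-0.8, 0, 0, 0, 0, 0, 0], [-0.8, 0, 0, 0, 0, 0, 0], [-0.8, 0, 0, 0, 0, 0, 0], [-0.8, 0, 0, 0, 0, 0, 0], [-0.8, 0, 0, 0, 0, 0, 0]]}}

```text
time_s: 57.3
tcp_pos: [0.6006, -0.0357, 0.0298]
eef_rot: [-180.0, 0.0, -95.0]
contact_force: [-2.6, 0.6, 5.6]
gripper_width: 0.0231
gripper_force: 30.0
```

{"name": "move_arm", "arguments": {"plan": [[-0.8, -0.0005, -0.005, 0, 0, 0, 0], [-0.8, -0.001, -0.01, 0, 0, 0, 0], [-0.8, -0.0012, -0.013, 0, 0, 0, 0], [-0.8, -0.0012, -0.013, 0, 0, 0, 0], [-0.8, -0.0012, -0.013, 0, 0, 0, 0], [-0.8, -0.0012, -0.013, 0, 0, 0, 0], [-0.8, -0.0012, -0.013, 0, 0, 0, 0], [-0.8, -0.0012, -0.013, 0, 0, 0, 0], [-0.8, -0.0012, -0.013, 0, 0, 0, 0], [-0.8, -0.0012, -0.013, 0, 0, 0, 0], [-0.8, -0.0012, -0.013, 0, 0, 0, 0], [-0.8, -0.0012, -0.013, 0, 0, 0, 0], [-0.8, -0.0012, -0.013, 0, 0, 0, 0], [-0.8, -0.0012, -0.013, 0, 0, 0, 0], [-0.8, -0.0012, -0.013, 0, 0, 0, 0], [-0.8, -0.0012, -0.013, 0, 0, 0, 0], [-0.8, -0.0012, -0.013, 0, 0, 0, 0], [-0.8, -0.0012, -0.013, 0, 0, 0, 0], [-0.8, -0.001, -0.01, 0, 0, 0, 0], [-0.8, 0, 0, 0, 0, 0, 0]]}}

```text
time_s: 59.8
tcp_pos: [0.5788, -0.2698, 0.0298]
eef_rot: [-180.0, -0.0, -95.1]
contact_force: [-1.8, -2.9, 6.2]
gripper_width: 0.023
gripper_force: 30.0
```

{"name": "move_arm", "arguments": {"plan": [[-0.8, -0.0004, -0.004, 0, 0, 0, 0], [-0.8, -0.0004, -0.004, 0, 0, 0, 0], [-0.8, -0.0002, -0.0025, 0, 0, 0, 0], [-0.8, 0, -0.0015, 0, 0, 0, 0], [-0.8, 0, -0.0015, 0, 0, 0, 0], [-0.8, 0, 0, 0, 0, 0, 0], [-0.8, 0, 0, 0, 0, 0, 0]]}}

```text
time_s: 60.68
tcp_pos: [0.5779, -0.2794, 0.0298]
eef_rot: [180.0, 0.1, -95.0]
contact_force: [-3.1, 14.7, 11.2]
gripper_width: 0.0233
gripper_force: 30.0
```

{"name": "move_arm", "arguments": {"plan": [[-0.8, 0, 0.0025, 0, 0, 0, 0], [0.3, 0, 0, 0, 0, 0, 0], [0.3, 0, 0, 0, 0, 0, 0], [0.3, 0, 0, 0, 0, 0, 0], [0.3, 0, 0, 0.03, 0, 0, 0], [0.3, 0, 0, 0.05, 0, 0, 0], [0.3, 0, 0, 0.05, 0, 0, 0], [0.3, -0.02, -0.05, 0.02, 0, 0, 0], [0.3, -0.02, -0.05, 0, 0, 0, 0], [0.3, -0.02, -0.05, 0, 0, 0, 0], [0.3, 0, 0, 0, 0, 0, 0], [0.3, 0, 0, 0, 0, 0, 0], [0.3, 0, 0, 0, 0, 0, 0]]}}

```text
time_s: 62.3
tcp_pos: [0.5182, -0.4289, 0.1793]
eef_rot: [180.0, 0.0, -95.0]
contact_force: [0.3, -0.1, -0.1]
gripper_width: 0.0565
gripper_force: 0.0
```

```bash
python3 chk.py; python3 ball.py; python3 -c "
from h import *
c=load('side'); t=cap('top')
P=cloud(c);hsv=cv2.cvtColor(c['img'],cv2.COLOR_RGB2HSV)
a=cv2.cvtColor(c['img'],cv2.COLOR_RGB2BGR)[140:300,230:430]; b=cv2.cvtColor(t['img'],cv2.COLOR_RGB2BGR)[165:325,260:460]
cv2.imwrite('pics/p8.png',np.hstack([cv2.resize(x,None,fx=2,fy=2,interpolation=cv2.INTER_CUBIC) for x in (a,b)]))"
```

```text
[ 0.51818731 -0.42893269  0.17929202] 0.056478320342099604 [ 1.79994686e+02  7.84743805e-03 -9.49819448e+01]
side white on mat None
  red 367 [ 0.5937 -0.0853  0.0737] min [ 0.52  -0.107  0.052] max [0.663 0.039 0.131]
  yellow 369 [ 0.587  -0.1375  0.0735] min [ 0.519 -0.199  0.045] max [ 0.659 -0.12   0.083]
  white 480 [ 0.5813 -0.1888  0.071 ] min [ 0.512 -0.228  0.051] max [ 0.653 -0.152  0.082]
top white on mat None
  red 332 [ 0.5973 -0.0934  0.0783] min [ 0.526 -0.114  0.051] max [ 0.666 -0.072  0.095]
  yellow 484 [ 0.5923 -0.1442  0.0771] min [ 0.521 -0.168  0.056] max [ 0.664 -0.122  0.092]
  white 580 [ 0.585  -0.1956  0.0755] min [ 0.516 -0.231  0.052] max [ 0.659 -0.159  0.092]
ball 68 [ 0.38145143 -0.27981296  0.092     ] along d -0.04107486266368203
[-0.61479586 -0.81060117 -0.57230749]
```

View pics/p8.png

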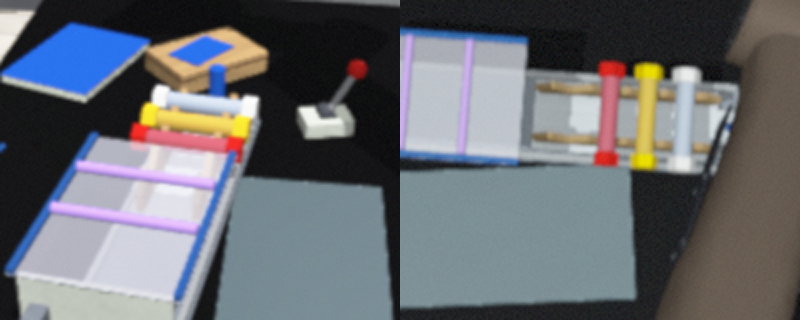

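The carriage is fully out, with the tubes cradled at right-half (608,112), (647,115) and (684,118). The ball at (357,68) shows the switch off, and the robot is clear. Handing in.

```bash
python3 -c "
from h import *
print(workorder.close_job())"
```

```text
the job is handed in; nothing more can be done
None
```

The job is handed in (no verdict was returned): the red, yellow and white tubes, the only ones there, got about 8 s of light under the canopy, the lamp is off, and the carriage is fully out with all three still cradled.

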